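Fold the angle rule and put it away in its case

ROBOT

A 6-joint arm with a two-finger parallel gripper is mounted at the origin on the work surface. World frame = base frame: x ahead of the robot, y to its left, z up, the work surface at z = 0. Lengths are in m, angles in degrees, forces in N, time in s.
With the tool pointing down it reaches from about 0.275 to 0.975 m from the base axis. Payload 8.4 kg.
Tool frame: the origin (TCP) lies on the centre line of the jaws, within the pads' length; the fingertips stand 22 mm ahead of it and the grasp point (between the pads) lies 3 mm ahead of it (manip.tip_reach is the distance from the TCP to the fingertips, in m); x points along the fingers, z is the direction in which the jaws open and shut, and the axes are right-handed (so a half turn about x gives the same grasp; the last joint's range is limited). The gripper opens to 92 mm and grips with 3 to 60 N. Pads are 20 mm wide; open, the fingers measure 128 mm over their backs; the gripper's body (75 mm by 189 mm) begins 69 mm behind the grasp point.
Start: joints at [-68.033, 20.225, 93.587, -0, 66.188, -0.138], TCP at [0.235, -0.579, 0.237] pointing down, gripper open.
Joint ranges: [-150.9, 150.9], [-52.94, 120.26], [3.33, 152.33], [-74.26, 254.26], [0, 154.13], [-172.89, 172.89]. Speed limits (degrees/s): [127.2, 127.2, 159.86, 180, 180, 180].

INTERFACE

Orientations are given as [roll, pitch, yaw] about the fixed x, y, z axes, in that order (R = Rz(yaw) Ry(pitch) Rx(roll)).
In Python, from station import manip, vision, ticket gives the robot as it stands.
- The arm moves only by the tool move_arm, never from a script. Its argument "series" is a list that holds one entry, the list of rows, each a list of 6 numbers: the shift along the tool's x, y, z in mm, then the turn, a rotation vector about the tool's x, y, z in rad. In form: [[[dx, dy, dz, wx, wy, wz], ...]]. A call has 1 to 12 rows; each row shifts and turns the commanded pose from where the row before left it, along the tool's axes as they then stand; what a row does not reach is not made up. A row lasts 1/12 s, in which the tool goes at most 41.7 mm and 7.16 degrees, less where a joint would pass 70% of its speed; a pose out of reach is approached as far as the arm can. A call is refused whole if a number of a shift passes 41.7 or a number of a turn 0.125, either way. A call with a gripper value outside its range is refused whole. "hand" is the gripper command: -1 is fully open, 1 is shut, values between are in proportion, set as the call begins (left out, the last holds). The fingers move at their own pace and stop on an object; "grip_force" is the grip in N (left out, the last holds). Time passes only in rows, so rows that do not move let the fingers close. It gives the time, the measured TCP pose, the force and the opening at its end, in the units of the state.
- manip.observe(): the state, without advancing time (a new reading comes with each control period).
- vision.grab_frame(name): name is "scene" or "top" or "wrist"; returns a dict with "color" (480x640x3 uint8, red, green, blue), "fx", "fy", "cx", "cy" (pixels), "world_from_camera" (4x4, takes a point from camera to world coordinates); the wrist camera has in their place "mount" (4x4, takes a point from camera to tool coordinates, whose origin is the TCP and whose axes are the tool frame's). Camera axes: x right, y up, looking along -z (the intrinsics and any distortion apply to the point x, -y, -z); pixel columns grow to the right and rows downward; lengths in m; the calibration is good to about 2 mm. A picture is of the moment at which its call begins: read the wrist's pose just before it. There is no depth.
- ticket.sign_off(): hands the job in, once; it reports no verdict.
The state is a dict: "t": time; "joint_positions": joint angles; "joint_vel": joint speeds; "joint_efforts": joint torques, N m; "eef_pos": TCP position; "tcp_rot": TCP orientation; "force": force on the tool from outside, world axes, zero at the start; "wrist_torque": the same for the moment, N m; "gripper_width": finger opening in m.
Only numpy, scipy, OpenCV 4.12 (cv2) and the standard library are available. Lean on these libraries where they do the work, as an engineer would, in place of code of your own. Each camera call takes 0.05 s, during which the arm holds its last target. There are 200 camera calls.

TASK

The letter boxes are fitted, so put the measuring tool away: fold the open aluminium angle rule fully shut on the counter, then lay it flat in the empty bay of the low black case and let go. Set it down gently, do not drop it, and leave the stowed rule and everything else on the counter where they are.

Things in the scene. Friction and masses are not known exactly. Their poses are not given: they have to be found in the camera images.
- rule_centre (a point): Open folding angle rule, loose, 0.22 kg: two aluminium legs joined by a round hinge; folded it is a bar 180 long, 40 wide, 24 mm high. This point, fixed to leg A, is the centre of the FOLDED rule, half-way up (12 mm). x along leg A from hinge to end (hinge axis at x -70, leg end at +90 mm); y to the side where leg B lies (leg A fills y -20 to 0, folded leg B 0 to +20 mm); z up.
- rule_hinge (a point): Point on the vertical hinge axis of the open rule, half-way up (12 mm); axes as rule_centre. The round hinge has a 20 mm radius and is 24 mm high. Both legs lie flat side by side, 20 mm wide, 24 mm high, and reach 160 mm from the hinge axis to their black-capped ends.
- rule_legB (a point): Point on leg B's centre line, 120 mm from the hinge axis along the leg, half-way up. x along leg B from hinge to end; y out of its outer side face, away from leg A. Leg B's inner face lies on the line through the hinge axis, its outer face 20 mm from that line.
- rule_fold (a joint): Angle between the legs: 0 folded shut (a stop, legs touching), grows as the rule opens, starts between 0.7 and 1.4 rad. Leg B stands at this angle from leg A, anticlockwise seen from above. Light hinge friction (0.012 N m), no spring: it stays where left, and leg A mostly stays put on the counter while leg B is pushed round.
- bay (a point): Empty bay of the fixed black case (216 x 164 mm): centre of its floor, 6 mm above the counter. 196 mm long (x), 54 wide (y), walls 12 mm above the floor, so a rule in it stands 12 mm proud; it may lie either way round. z up. The other bay, with the stowed rule, is centred at y -90 mm; a solid rib 36 mm wide, as high as the walls, lies between. Outer walls 10 mm thick.
- stowed: Bystander: a second, rigid rule of the same folded shape (180 x 40 x 24 mm), already stowed in the other bay; origin at the centre of its underside, x along it.
- parcel: Bystander: cardboard parcel with a white band, 80 x 110 x 50 mm, beyond the work; origin at the centre of its underside.
- roll: Bystander: roll of clear parcel tape lying flat, 100 mm across, 45 mm high, beyond the work; origin at the centre of its underside.
- bell: Bystander: steel desk bell, 72 mm across, 48 mm high, between the robot and the work; origin at the centre of its underside.
There are look-alikes about, which are no part of the job. Leave any turquoise look-alike of the part that bears rule_centre alone.

How it is judged:
By the outcome, as a careful person would: the job done as asked, in the order asked, and still so for the second after the job is handed in, with the robot touching nothing.
It also fails if it takes over 58 s, if anything falls off the work surface, if the arm or the gripper's body presses on something with over 40 N, if the wrist force passes 120 N, or if a joint passes its speed limit or range.

## Working session

There is one attempt and no reset: what is moved stays moved. The work goes in short steps, Python scripts to look and compute and a tool call to move; the robot and the scene stay as the last step left them, time stands still between calls to the robot, and variables do not carry over. Pictures are saved under pics/ and viewed, about 8 in all and at most 12, crops included, and the job is handed in when it is done.

Besides the shell and the picture viewer there is one more tool, called after "Emit:" in YAML: its name, and indented under it one key for each argument. move_arm: Moves the arm, as the interface text tells. Its arguments: {"type":"object","properties":{"series":{"type":"array"},"hand":{"type":"number"},"grip_force":{"type":"number"}},"required":["series"]}

```bash
mkdir -p pics; ls; python3 - <<'E'
from station import manip, vision
import cv2
print(manip.observe(), manip.tip_reach)
for n in ("top","scene"):
    f=vision.grab_frame(n); cv2.imwrite(f"pics/{n}0.png",f["color"][:,:,::-1])
    print(n,{k:(v.tolist() if hasattr(v,'tolist') else v) for k,v in f.items() if k!="color"})
f=vision.grab_frame("wrist");print({k:v for k,v in f.items() if k!="color"})
E
```

```text
pics
{'t': 0.0, 'joint_positions': array([-6.80340569e+01,  2.02623704e+01,  9.36284534e+01, -1.20344526e-03,
        6.61883520e+01, -1.34848545e-01]), 'joint_vel': array([-0.06795746,  0.03869589, -0.01677091,  0.09016022, -0.03894354,
       -0.04610161]), 'joint_efforts': array([-3.48040357e-04, -5.93848336e+01, -3.34217119e+01,  6.96797739e-02,
        2.34125659e-02, -1.35256223e-04]), 'eef_pos': array([ 0.23499523, -0.57863769,  0.2358696 ]), 'tcp_rot': array([-179.3386406 ,   89.92081658,  112.76263772]), 'force': array([ 0.66580069,  0.31437573, -0.05622548]), 'wrist_torque': array([0.04641587, 0.01612914, 0.01089381]), 'gripper_width': 0.09207904594440683} 0.022
top {'fx': 603.7593252112849, 'fy': 603.7593252112849, 'cx': 314.46636881870666, 'cy': 236.87801525911422, 'world_from_camera': [[0.02942805195261443, 0.9901737928797394, -0.13671082492774586, 0.419936034311773], [-0.9992682227725473, 0.032486055633359566, 0.020190966950112743, 0.07086566040440509], [0.024433761791187832, 0.13601660223493608, 0.9904052075798038, 1.1747132045271362], [0.0, 0.0, 0.0, 1.0]]}
scene {'fx': 448.8599126466713, 'fy': 448.8599126466713, 'cx': 328.32340313017824, 'cy': 245.79393268817634, 'world_from_camera': [[0.6153909653154106, -0.5148616921283417, 0.5968344810639781, 1.0655348081770457], [0.7880738967522679, 0.3872150768963504, -0.47854364219144047, -0.32961089425764967], [0.01528047989636303, 0.7648411091219497, 0.6440377199599747, 0.5971244497629786], [0.0, 0.0, 0.0, 1.0]]}
{'fx': 387.8258857136173, 'fy': 387.8258857136173, 'cx': 322.0908657956903, 'cy': 231.9184008832252, 'mount': array([[ 5.51541428e-04,  2.85699653e-01, -9.58319051e-01,
        -1.48200405e-01],
       [ 3.46866552e-05,  9.58319191e-01,  2.85699715e-01,
         8.01079188e-02],
       [ 9.99999847e-01, -1.90816111e-04,  5.18642769e-04,
        -6.27917910e-05],
       [ 0.00000000e+00,  0.00000000e+00,  0.00000000e+00,
         1.00000000e+00]])}
```

View pics/top0.png

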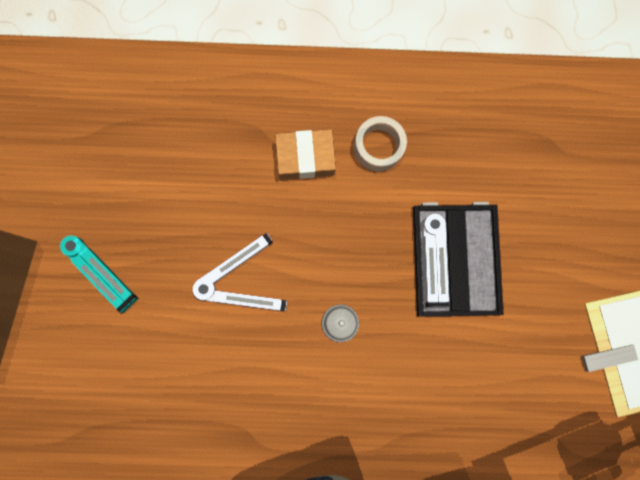

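View pics/scene0.png

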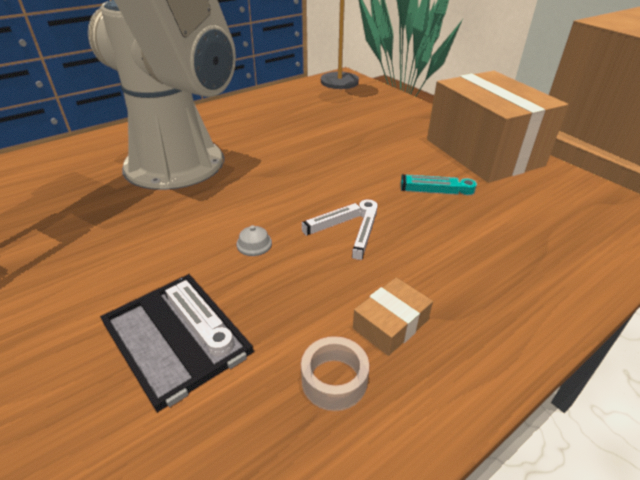

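The open rule has its hinge at top pixel (204,289). Leg A is the lower leg, ending at (286,305). Leg B is the upper one, ending at (268,239), which is anticlockwise of A. Two things could be mistaken for it: the stowed rule in the left bay (435,260), and the turquoise folded rule (97,275). The one I want is the open aluminium one. The empty bay is at (481,260). Next is one close crop to check.

```bash
cat > h.py <<'E'
import numpy as np, cv2
from station import manip, vision
from scipy.spatial.transform import Rotation as R
def toolT():
    s=manip.observe(); T=np.eye(4); T[:3,:3]=R.from_euler('xyz',s['tcp_rot'],degrees=True).as_matrix(); T[:3,3]=s['eef_pos']; return T
def frame(n):
    T=toolT(); f=vision.grab_frame(n); f['T']=f['world_from_camera'] if 'world_from_camera' in f else T@f['mount']; return f
def unproj(f,uv,z):
    uv=np.atleast_2d(uv).astype(float)
    d=np.c_[(uv[:,0]-f['cx'])/f['fx'],-(uv[:,1]-f['cy'])/f['fy'],-np.ones(len(uv))]@f['T'][:3,:3].T
    o=f['T'][:3,3]; return o+d*((z-o[2])/d[:,2])[:,None]
def proj(f,P):
    c=(np.atleast_2d(P)-f['T'][:3,3])@f['T'][:3,:3]
    return np.c_[f['cx']-f['fx']*c[:,0]/c[:,2],f['cy']+f['fy']*c[:,1]/c[:,2]]
E
python3 - <<'E'
from h import *
f=frame('top'); c=f['color'][:,:,::-1]
a=cv2.resize(c[215:325,180:300],None,fx=5,fy=5,interpolation=cv2.INTER_CUBIC)
cv2.imwrite('pics/crop1.png',a[:, :])
P=lambda uv,z:np.round(unproj(f,uv,z)*1000,1).tolist()
print('hinge',P([[204,289]],.024),'ends',P([[286,305],[268,239]],.024))
# white mask and leg lines: min area rect of case, etc.
hsv=cv2.cvtColor(c,cv2.COLOR_BGR2HSV)
g=c.max(2)<60
m=np.zeros_like(g);m[195:325,405:510]=g[195:325,405:510]
m=cv2.morphologyEx(m.astype('uint8'),cv2.MORPH_OPEN,np.ones((3,3)))
ys,xs=np.where(m);w=unproj(f,np.c_[xs,ys],.018)
r=cv2.minAreaRect(w[:,:2].astype('f4')*1000);print('case',r)
gr=(np.abs(hsv[...,1].astype(int))<60)&(hsv[...,2]>70)&(hsv[...,2]<200);m=np.zeros_like(gr);m[205:315,463:500]=gr[205:315,463:500]
ys,xs=np.where(cv2.morphologyEx(m.astype('uint8'),cv2.MORPH_OPEN,np.ones((3,3))))
print('bay floor',cv2.minAreaRect(unproj(f,np.c_[xs,ys],.006)[:,:2].astype('f4')*1000))
E
```

```text
hinge [[472.3, 253.6, 24.0]] ends [[446.9, 97.4, 24.0], [571.7, 136.5, 24.0]]
case ((544.365234375, -229.74351501464844), (212.34359741210938, 165.3842315673828), 2.5860061645507812)
bay floor ((547.1181640625, -278.2041015625), (196.8152313232422, 52.382713317871094), 2.5547173023223877)
```

View pics/crop1.png

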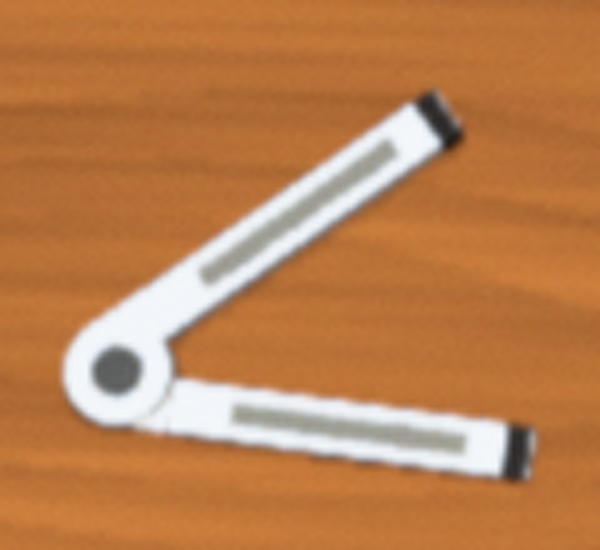

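The crop confirms the open aluminium rule, A lower and B upper. The inner edges of both legs run through the hinge pin at crop (117,371), as described. Now I'll work out the world geometry and where the tool has to go.

```bash
cat >> h.py <<'E'
def go(xyz,zyaw=None):
    """tool-frame move from the measured pose: first turn about tool x (rad), then shift in mm"""
    T=toolT(); Rm=T[:3,:3]; w=0.
    if zyaw is not None:
        a=np.array([np.cos(np.radians(zyaw)),np.sin(np.radians(zyaw)),0]); l=Rm.T@a
        w=np.arctan2(-l[1],l[2])
        print('wx %.3f rad (other half turn %.3f)'%(w,w-np.sign(w)*np.pi))
    d=(Rm@R.from_rotvec([w,0,0]).as_matrix()).T@(np.array(xyz)-T[:3,3])*1000
    print('shift mm',d.round(1),'world mm',((np.array(xyz)-T[:3,3])*1000).round(1))
def st():
    s=manip.observe(); T=toolT()
    print('t %.2f'%s['t'],'p',(s['eef_pos']*1000).round(1),'F',s['force'].round(1),'w %.1f'%(s['gripper_width']*1000),'j',s['joint_positions'].round(1),'x',T[:3,0].round(3),'zyaw %.2f'%np.degrees(np.arctan2(T[1,2],T[0,2])))
E
python3 - <<'E'
from h import *
f=frame('top')
q=lambda u,v:unproj(f,[[180+(u+.5)/5-.5,215+(v+.5)/5-.5]],.024)[0,:2]*1000
h=q(117,371);print('hinge',h)
ang=lambda p:np.degrees(np.arctan2(p[1],p[0]))
A=[ang(q(505,477)-q(135,428)),ang(q(465,443)-q(235,412)),ang(q(505,424)-q(172,380))]
B=[ang(q(413,103)-q(100,310)),ang(q(395,148)-q(205,275)),ang(q(448,150)-q(165,338))]
print(A,B,'len',np.linalg.norm(q(532,455)-h),np.linalg.norm(q(448,118)-h))
a=np.radians(np.mean(A)); u=np.array([np.cos(a),np.sin(a)]);n=np.array([-u[1],u[0]])
print('yawA',np.degrees(a),'legB',np.radians(np.mean(B)-np.mean(A)))
w=lambda s,p:(h+s*u+p*n)/1000
st()
print('start push',w(110,170)); go([*w(110,170),.1],np.degrees(a)+90)
print('end push',w(110,41)); print('bell',unproj(f,[[340,324]],.0)*1000)
E
```

```text
hinge [472.66399321 255.48573918]
[np.float64(-95.78238477128005), np.float64(-95.91044866260917), np.float64(-95.75930315195654)] [np.float64(-54.185296836159324), np.float64(-53.95144341424321), np.float64(-54.17379119963464)] len 160.35061923528772 157.61446342879069
yawA -95.8173788619486 legB 0.7280443469501686
t 0.25 p [ 235.1 -578.8  236.2] F [ 0.  -0.3 -0.4] w 92.1 j [-68.   20.2  93.6   0.   66.2  -0.1] x [-0.     0.001 -1.   ] zyaw -67.90
start push [0.63063911 0.12882137]
wx -1.083 rad (other half turn 2.058)
shift mm [136.6 744.  321.8] world mm [ 395.5  707.7 -136.2]
end push [0.50230346 0.14189656]
bell [[414.20110818  -7.29977415   0.        ]]
```

Emit:
move_arm:
  series:
    - [[0,0,0,-0.12,0,0],[0,0,0,-0.12,0,0],[0,0,0,-0.12,0,0],[0,0,0,-0.12,0,0],[0,0,0,-0.12,0,0],[0,0,0,-0.12,0,0],[0,0,0,-0.12,0,0],[0,0,0,-0.12,0,0],[0,0,0,-0.12,0,0]]
  hand: 1
  grip_force: 10

```text
t: 1.0
eef_pos: [0.2351, -0.579, 0.2364]
tcp_rot: [118.1, 90.0, 112.4]
force: [-0.5, -0.9, -0.1]
gripper_width: 0.034
```

Emit:
move_arm:
  series:
    - [[0,31,13.4,0,0,0],[0,31,13.4,0,0,0],[0,31,13.4,0,0,0],[0,31,13.4,0,0,0],[0,31,13.4,0,0,0],[0,31,13.4,0,0,0],[0,31,13.4,0,0,0],[0,31,13.4,0,0,0],[0,31,13.4,0,0,0],[0,31,13.4,0,0,0],[0,31,13.4,0,0,0],[0,31,13.4,0,0,0]]

```text
t: 2.0
eef_pos: [0.4346, -0.2244, 0.2367]
tcp_rot: [-25.7, 90.0, -31.7]
force: [1.1, -0.1, -0.3]
gripper_width: 0.0005
```

Emit:
move_arm:
  series:
    - [[0,31,13.4,0,0,0],[0,31,13.4,0,0,0],[0,31,13.4,0,0,0],[0,31,13.4,0,0,0],[0,31,13.4,0,0,0],[0,31,13.4,0,0,0],[0,31,13.4,0,0,0],[0,31,13.4,0,0,0],[0,31,13.4,0,0,0],[0,31,13.4,0,0,0],[0,31,13.4,0,0,0],[0,31,13.4,0,0,0]]

```text
t: 3.0
eef_pos: [0.6335, 0.1288, 0.2365]
tcp_rot: [-142.3, 90.0, -148.3]
force: [1.7, -1.3, 0.2]
gripper_width: 0.0002
```

```bash
python3 - <<'E'
from h import *
st(); go([.6306,.1288,.028],-5.82)
E
```

```text
t 3.00 p [633.5 128.8 236.5] F [ 1.7 -1.3  0.2] w 0.2 j [11.4 22.1 90.8 -0.  67.1 17.4] x [-0. -0. -1.] zyaw -6.01
wx -0.003 rad (other half turn 3.138)
shift mm [208.5  -0.3  -2.9] world mm [  -2.9    0.  -208.5]
```

Emit:
move_arm:
  series:
    - [[25,0,0,0,0,0],[25,0,0,0,0,0],[25,0,0,0,0,0],[25,0,0,0,0,0],[25,0,0,0,0,0],[25,0,0,0,0,0],[20,0,0,0,0,0],[15,0,0,0,0,0],[12,0,0,0,0,0],[8,0,0,0,0,0],[3,0,0,0,0,0],[0,0,0,0,0,0]]

```text
t: 4.0
eef_pos: [0.6329, 0.1271, 0.0282]
tcp_rot: [-163.4, 90.0, -169.4]
force: [0.6, 0.4, 0.2]
gripper_width: 0.0005
```

Emit:
move_arm:
  series:
    - [[0,0,-6,0,0,0],[0,0,-6,0,0,0],[0,0,-6,0,0,0],[0,0,-6,0,0,0],[0,0,-6,0,0,0],[0,0,-6,0,0,0],[0,0,-6,0,0,0],[0,0,-6,0,0,0],[0,0,-6,0,0,0],[0,0,-6,0,0,0],[0,0,-6,0,0,0],[0,0,-6,0,0,0]]

```text
t: 5.0
eef_pos: [0.5607, 0.1347, 0.0285]
tcp_rot: [-177.6, 90.0, 176.3]
force: [-0.1, -0.4, 0.1]
gripper_width: 0.0009
```

```bash
python3 - <<'E'
from h import *
st(); f=frame('top'); c=f['color'][:,:,::-1]
cv2.imwrite('pics/crop2.png',cv2.resize(c[215:325,180:320],None,fx=4,fy=4,interpolation=cv2.INTER_CUBIC))
go([.5023,.1419,.028])
E
```

```text
t 5.00 p [560.7 134.7  28.5] F [-0.1 -0.4  0.1] w 0.9 j [ 13.4  31.6 107.5   0.   40.9  19.4] x [-0.  0. -1.] zyaw -6.02
shift mm [  0.4   1.2 -57.5] world mm [-57.1   7.2  -0.3]
```

View pics/crop2.png

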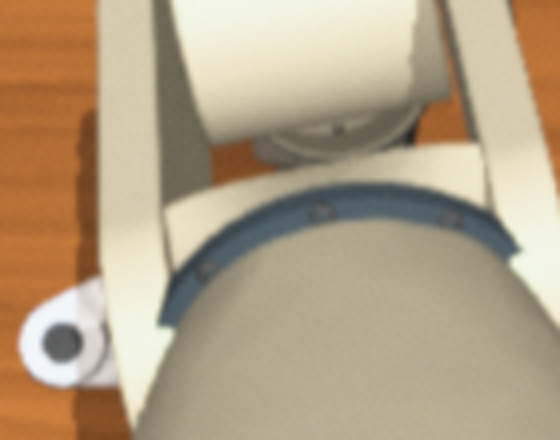

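The arm hides the legs. The hinge, now at top pixel (195,300), has slid about 2 cm. I'll look with the wrist camera.

```bash
python3 - <<'E'
from h import *
f=frame('wrist'); cv2.imwrite('pics/w1.png',f['color'][:,:,::-1])
ft=frame('top'); print('hinge',unproj(ft,[[195.1,300.1]],.024)*1000)
f2=frame('scene'); cv2.imwrite('pics/s1.png',cv2.resize(f2['color'][150:310,230:430,::-1],None,fx=3,fy=3))
E
```

```text
hinge [[450.95043294 269.17304402  24.        ]]
```

View pics/w1.png

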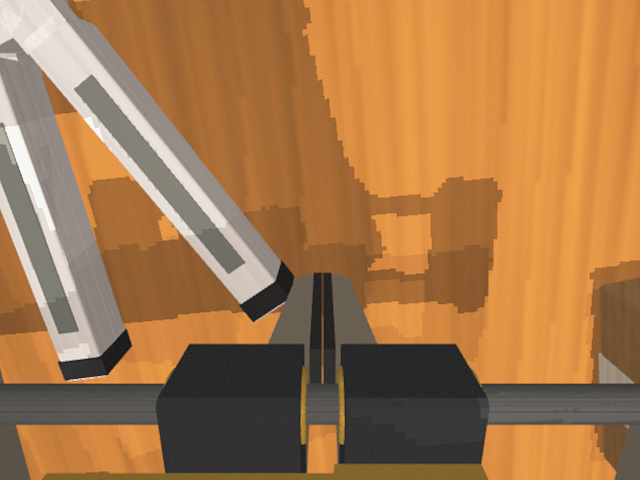

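The wrist view shows leg B's cap at (265,290) touching the finger, and leg A's end at (95,360). The contact is too near B's tip. I'll back off, move towards the hinge, and straddle both legs to squeeze them shut.

```bash
python3 - <<'E'
from h import *
st(); f=frame('wrist')
q=lambda u,v:unproj(f,[[u,v]],.024)[0,:2]*1000
A=[(0,127),(70,333)]; B=[(85,83),(238,266)]  # slot centre-ish edges
ang=lambda p:np.degrees(np.arctan2(p[1],p[0]))
print('A slot',ang(q(75,331)-q(8,124)),'A end',q(62,362),q(105,357))
print('B slot',ang(q(236,268)-q(84,84)),'B end',q(242,303),q(283,262))
print('B outer',ang(q(283,262)-q(90,20)),'B inner',ang(q(240,305)-q(60,90)))
print('hinge',q(10,15))
E
```

```text
t 5.20 p [561.2 134.8  28.6] F [ 0.3 -0.3  0.6] w 0.8 j [ 13.4  31.6 107.5   0.   40.9  19.4] x [-0.  0. -1.] zyaw -6.01
A slot -89.97972560032554 A end [439.57182345 120.41474694] [459.82895081 120.9553904 ]
B slot -60.72833376290068 B end [526.25849397 141.26583793] [546.52376232 158.28070013]
B outer -60.30232744474737 B inner -61.087068490291
hinge [463.09988758 260.56578842]
```

Emit:
move_arm:
  series:
    - [[0,12,3,0,0,0],[0,12,0,0,0,0],[0,12,0,0,0,0],[0,9,0,0,0,0],[0,0,-8,0,0,0],[0,0,-8,0,0,0],[0,0,-6,0,0,0],[0,0,-5,0,0,0],[0,0,-5,0,0,0],[0,0,-5,0,0,0],[0,0,-5,0,0,0],[0,0,-5,0,0,0]]

```text
t: 6.25
eef_pos: [0.522, 0.1839, 0.0287]
tcp_rot: [23.8, 90.0, 17.7]
force: [0.5, 0.8, 0.6]
gripper_width: 0.0006
```

Emit:
move_arm:
  series:
    - [[0,0,-4,0,0,0],[0,0,-4,0,0,0],[0,0,-2,0,0,0],[0,0,0,0,0,0]]

```text
t: 6.58
eef_pos: [0.5119, 0.1851, 0.0286]
tcp_rot: [-159.0, 90.0, -165.0]
force: [0.6, -1.0, 0.2]
gripper_width: 0.001
```

```bash
python3 - <<'E'
from h import *
st(); f=frame('wrist'); cv2.imwrite('pics/w2.png',f['color'][:,:,::-1])
E
```

```text
t 6.58 p [511.9 185.1  28.6] F [ 0.6 -1.   0.2] w 1.0 j [ 19.7  29.6 111.6   0.   38.8  25.7] x [-0. -0. -1.] zyaw -6.01
```

View pics/w2.png

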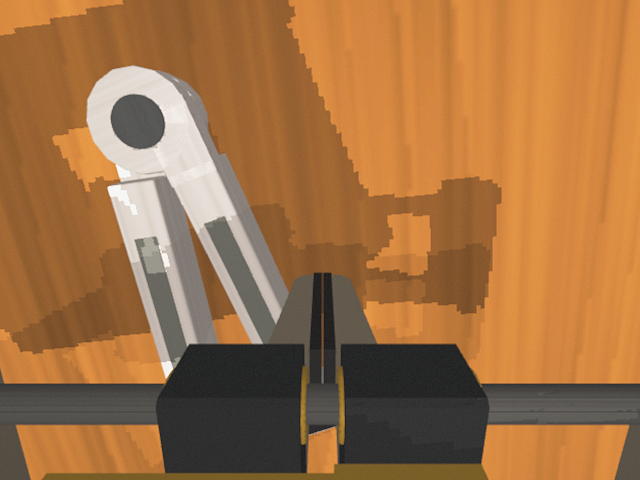

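The rule is nearly shut now. The hinge pin is at (137,121), slot A runs (147,240)–(175,365) and slot B (214,221)–(264,335).

```bash
python3 - <<'E'
from h import *
f=frame('wrist')
q=lambda u,v:unproj(f,[[u,v]],.024)[0,:2]*1000
ang=lambda p:np.degrees(np.arctan2(p[1],p[0]))
h=q(137,121); aA=ang(q(172,345)-q(142,240)); aB=ang(q(264,335)-q(212,221)); print('hinge',h,aA,aB)
print([q(*p)-h for p in [(147,238),(214,221)]])
b=(aA+aB)/2; u=np.array([np.cos(np.radians(b)),np.sin(np.radians(b))]); t=h+70*u
print('bis',b,'target',t)
st(); go([*t/1000,.1],b+90)
E
```

```text
hinge [450.04290663 270.92798359] -88.0310307357197 -76.19173080320844
[array([ -7.03713466, -45.99325929]), array([ 21.83991328, -41.71422914])]
bis -82.11138076946406 target [459.65025239 201.59041147]
t 6.68 p [512.4 185.1  28.6] F [ 0.2  0.3 -0.5] w 0.7 j [ 19.7  29.6 111.6   0.   38.8  25.7] x [-0.  0. -1.] zyaw -6.01
wx -0.243 rad (other half turn 2.899)
shift mm [-71.4  23.5 -50. ] world mm [-52.8  16.5  71.4]
```

Emit:
move_arm:
  series:
    - [[0,0,4,0,0,0],[-20,0,0,0,0,0],[-26,0,0,0,0,0],[-26,0,0,-0.08,0,0],[0,0,0,-0.08,0,0],[0,0,0,-0.083,0,0],[0,8,-18,0,0,0],[0,8,-18,0,0,0],[0,8,-18,0,0,0],[0,0,0,0,0,0],[0,0,0,0,0,0]]
  hand: -1

```text
t: 7.6
eef_pos: [0.4597, 0.2012, 0.1008]
tcp_rot: [2.0, 90.0, 9.9]
force: [0.8, -0.2, -0.3]
gripper_width: 0.0717
```

```bash
python3 - <<'E'
from h import *
st(); f=frame('wrist'); cv2.imwrite('pics/w3.png',f['color'][:,:,::-1]); go([.4597,.2016,.0365],7.9)
E
```

```text
t 7.60 p [459.7 201.2 100.8] F [ 0.8 -0.2 -0.3] w 71.7 j [ 23.5  19.8 115.   -0.   45.1  15.5] x [ 0.  0. -1.] zyaw 7.97
wx 0.001 rad (other half turn -3.141)
shift mm [64.4  0.4 -1. ] world mm [ -0.9   0.3 -64.4]
```

View pics/w3.png

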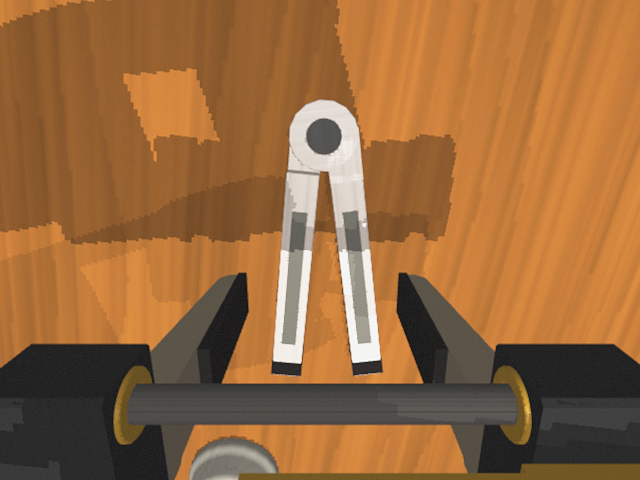

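The rule sits centred and symmetric between the jaws: hinge (323,136), ends (287,368) and (367,368). I'll descend and squeeze.

Emit:
move_arm:
  series:
    - [[15,0,0,0,0,0],[15,0,0,0,0,0],[15,0,0,0,0,0],[12,0,0,0,0,0],[7,0,0,0,0,0],[0,0,0,0,0,0]]

```text
t: 8.15
eef_pos: [0.4599, 0.2006, 0.0353]
tcp_rot: [-162.3, 89.9, -154.5]
force: [-0.4, 0.3, 0.3]
gripper_width: 0.0919
```

Emit:
move_arm:
  series:
    - [[0,0,0,0,0,0],[0,0,0,0,0,0],[0,0,0,0,0,0],[0,0,0,0,0,0],[0,0,0,0,0,0],[0,0,0,0,0,0],[0,0,0,0,0,0],[0,0,0,0,0,0],[0,0,0,0,0,0],[0,0,0,0,0,0],[0,0,0,0,0,0],[0,0,0,0,0,0]]
  hand: 1
  grip_force: 10

```text
t: 9.15
eef_pos: [0.4595, 0.201, 0.0367]
tcp_rot: [177.9, 90.0, -174.2]
force: [-1.9, -0.8, 5.8]
gripper_width: 0.0388
```

Emit:
move_arm:
  series:
    - [[0,0,0,0,0,0],[0,0,0,0,0,0],[0,0,0,0,0,0],[0,0,0,0,0,0]]
  grip_force: 30

```text
t: 9.48
eef_pos: [0.4595, 0.201, 0.0367]
tcp_rot: [173.6, 90.0, -178.5]
force: [-1.2, -1.2, 5.9]
gripper_width: 0.0387
```

```bash
python3 - <<'E'
from h import *
st(); f=frame('wrist'); cv2.imwrite('pics/w4.png',f['color'][:,:,::-1])
E
```

```text
t 9.48 p [459.5 201.   36.7] F [-1.2 -1.2  5.9] w 38.7 j [ 23.5  26.2 116.8   0.   37.1  15.5] x [-0. -0. -1.] zyaw 7.90
```

View pics/w4.png

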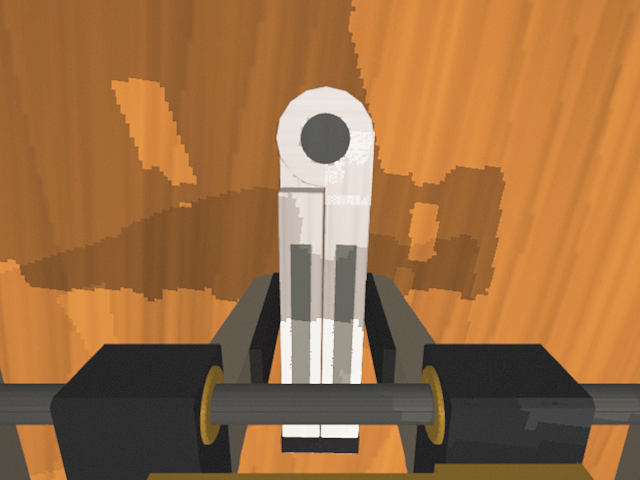

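The rule is shut: gripper width 39 mm, legs parallel and touching along (322,190–440). I'll lift it, turn it and carry it above the bay.

```bash
python3 - <<'E'
from h import *
f=frame('wrist'); T=toolT()
h=unproj(f,[[326,138]],.024)[0]; e=unproj(f,[[320,438]],.024)[0]
print('hinge in tool mm',(np.linalg.inv(T)@[*h,1])[:3]*1000,'end',(np.linalg.inv(T)@[*e,1])[:3]*1000)
go([.547,-.2765,.14],-87.43)
E
```

```text
hinge in tool mm [12.73073983 72.34296009  0.96339828] end [ 12.72830913 -77.63358416  -1.68747069]
wx 1.664 rad (other half turn -1.478)
shift mm [-103.3   66.   480.9] world mm [  87.5 -477.5  103.3]
```

Emit:
move_arm:
  series:
    - [[-4,0,0,0,0,0],[-8,0,0,0,0,0],[-12,0,0,0,0,0],[-16,0,0,0,0,0],[-16,0,0,0,0,0],[-16,0,0,0,0,0],[-16,0,0,0,0,0],[-12,0,0,0,0,0],[-4,0,0,0,0,0],[0,0,0,0,0,0]]

```text
t: 10.42
eef_pos: [0.4602, 0.2013, 0.1418]
tcp_rot: [14.8, 89.9, 22.8]
force: [0.3, 0.4, -2.6]
gripper_width: 0.0385
```

Emit:
move_arm:
  series:
    - [[0,0,0,0.119,0,0],[0,0,0,0.119,0,0],[0,0,0,0.119,0,0],[0,0,0,0.119,0,0],[0,0,0,0.119,0,0],[0,0,0,0.119,0,0],[0,0,0,0.119,0,0],[0,0,0,0.119,0,0],[0,0,0,0.119,0,0],[0,0,0,0.119,0,0],[0,0,0,0.119,0,0],[0,0,0,0.119,0,0]]

```text
t: 11.42
eef_pos: [0.4589, 0.2007, 0.1396]
tcp_rot: [-82.4, 89.9, -156.7]
force: [-0.5, -0.2, -2.2]
gripper_width: 0.0388
```

Emit:
move_arm:
  series:
    - [[0,0,0,0.119,0,0],[0,0,0,0.117,0,0],[0,2,15,0,0,0],[0,4,25,0,0,0],[0,4,30,0,0,0],[0,4,30,0,0,0],[0,4,30,0,0,0],[0,4,30,0,0,0],[0,4,30,0,0,0],[0,4,30,0,0,0],[0,4,30,0,0,0],[0,4,30,0,0,0]]

```text
t: 12.42
eef_pos: [0.5094, -0.0784, 0.1396]
tcp_rot: [-102.9, 89.9, 169.7]
force: [0.6, 1.0, -2.1]
gripper_width: 0.0389
```

Emit:
move_arm:
  series:
    - [[0,4,30,0,0,0],[0,4,30,0,0,0],[0,4,30,0,0,0],[0,4,30,0,0,0],[0,4,30,0,0,0],[0,4,30,0,0,0],[0,3,15,0,0,0],[0,2,6,0,0,0],[0,0,0,0,0,0],[0,0,0,0,0,0]]

```text
t: 13.25
eef_pos: [0.5475, -0.2753, 0.1398]
tcp_rot: [-131.6, 89.9, 141.0]
force: [-0.3, 0.3, -2.4]
gripper_width: 0.0389
```

```bash
python3 - <<'E'
from h import *
st(); f=frame('wrist'); im=f['color'][:,:,::-1].copy()
go([.547,-.2765,.14],-87.43)
# overlay predicted bay outline (wall top z=.018) and floor
c=np.array([547,-276.5]);a=np.radians(2.57);ux=np.array([np.cos(a),np.sin(a)]);uy=np.array([-ux[1],ux[0]])
P=np.array([[*(c+sx*98*ux+sy*27*uy),18] for sx,sy in((1,1),(1,-1),(-1,-1),(-1,1))])/1000
cv2.polylines(im,[proj(f,P).round().astype(int)],True,(0,255,0),1)
cv2.imwrite('pics/w5.png',im)
E
```

```text
t 13.25 p [ 547.5 -275.3  139.8] F [-0.3  0.3 -2.4] w 38.9 j [-26.9  25.2  99.7   0.   55.2  60.6] x [-0.002  0.001 -1.   ] zyaw -87.44
wx 0.000 rad (other half turn -3.141)
shift mm [ 0.  -0.6  1.5] world mm [-0.5 -1.5 -0. ]
```

View pics/w5.png

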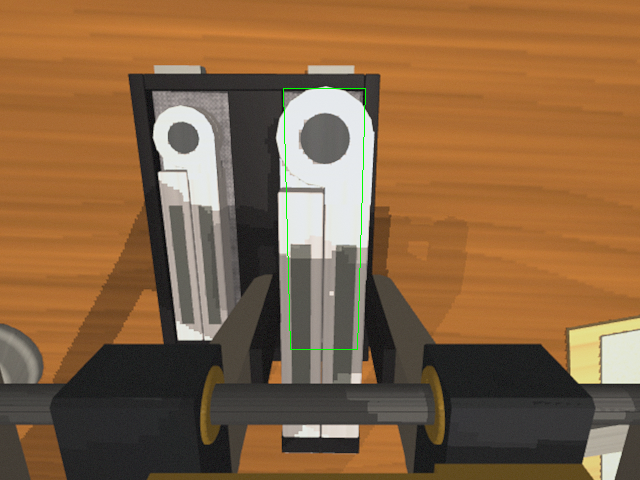

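The predicted bay outline (green) fits the case: the inner top edge is at row 88 and the right wall runs columns 365–380. I'll correct by 2 mm and lower gently.

Emit:
move_arm:
  series:
    - [[0,-2,1.5,0,0,0],[10,0,0,0,0,0],[15,0,0,0,0,0],[15,0,0,0,0,0],[15,0,0,0,0,0],[12,0,0,0,0,0],[8,0,0,0,0,0],[5,0,0,0,0,0],[4,0,0,0,0,0],[3,0,0,0,0,0],[2,0,0,0,0,0],[0,0,0,0,0,0]]

```text
t: 14.3
eef_pos: [0.5462, -0.2782, 0.0516]
tcp_rot: [57.9, 90.0, -29.5]
force: [-0.2, -0.4, -3.2]
gripper_width: 0.0384
```

Emit:
move_arm:
  series:
    - [[1.5,0,0,0,0,0],[1.5,0,0,0,0,0],[1,0,0,0,0,0],[1,0,0,0,0,0],[1,0,0,0,0,0],[0,0,0,0,0,0],[0,0,0,0,0,0]]

```text
t: 14.88
eef_pos: [0.5461, -0.2781, 0.0456]
tcp_rot: [-134.0, 90.0, 138.5]
force: [0.3, -0.7, -2.8]
gripper_width: 0.0388
```

```bash
python3 - <<'E'
from h import *
st(); f=frame('wrist'); cv2.imwrite('pics/w6.png',f['color'][:,:,::-1])
E
```

```text
t 14.88 p [ 546.1 -278.1   45.6] F [ 0.3 -0.7 -2.8] w 38.8 j [-27.1  32.4 102.6   0.   45.   60.3] x [-0.  0. -1.] zyaw -87.43
```

View pics/w6.png

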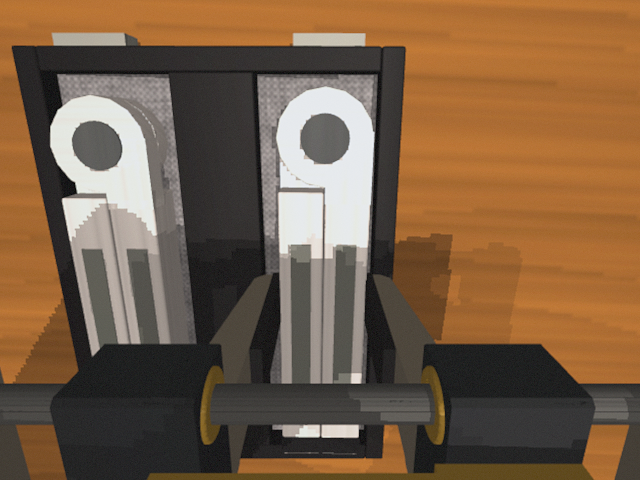

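The rule is between the walls but sits right of centre in the bay: rib edge at column ~253, right wall at ~378, mid 315.5 against the camera centre at 322. I'll compute the nudge.

```bash
python3 - <<'E'
from h import *
f=frame('wrist'); Ti=np.linalg.inv(toolT())
for n,uv,z in (('rib top edge',(253,72),.018),('right wall',(378,72),.018),('far floor',(320,74),.006),('hinge far edge',(325,87),.033),('hinge left',(277,138),.033),('hinge right',(374,138),.033),('end cap near',(320,438),.033),('near wall in',(320,447),.018)):
    print(n,((Ti@[*unproj(f,[uv],z)[0],1])[1:3]*1000).round(1))
E
```

```text
rib top edge [ 97.9 -29.1]
right wall [98.  23.6]
far floor [98.3 -0.9]
hinge far edge [91.   1.2]
hinge left [ 71.7 -18.2]
hinge right [71.7 21. ]
end cap near [-78.4  -1. ]
near wall in [-99.5  -1.1]
```

Emit:
move_arm:
  series:
    - [[0,-1,-1.5,0,0,0],[0,0,-1.5,0,0,0],[0,0,0,0,0,0],[0.8,0,0,0,0,0],[0.7,0,0,0,0,0],[0.5,0,0,0,0,0],[0.5,0,0,0,0,0],[0,0,0,0,0,0],[0,0,0,0,0,0]]

```text
t: 15.73
eef_pos: [0.545, -0.2751, 0.043]
tcp_rot: [-128.7, 90.0, 143.9]
force: [-1.4, -0.8, -2.6]
gripper_width: 0.0387
```

Emit:
move_arm:
  series:
    - [[0.3,0,0,0,0,0],[0.3,0,0,0,0,0],[0,0,0,0,0,0],[0,0,0,0,0,0]]

```text
t: 16.07
eef_pos: [0.545, -0.2752, 0.0428]
tcp_rot: [50.1, 90.0, -37.3]
force: [-0.9, 0.7, 2.9]
gripper_width: 0.0389
```

It's down: Fz went from −2.6 to +2.9 N. I'll open only part way, to about 60 mm, and retreat.

Emit:
move_arm:
  series:
    - [[0,0,0,0,0,0],[0,0,0,0,0,0],[0,0,0,0,0,0],[0,0,0,0,0,0],[0,0,0,0,0,0],[0,0,0,0,0,0],[0,0,0,0,0,0],[0,0,0,0,0,0]]
  hand: -0.3

```text
t: 16.73
eef_pos: [0.545, -0.2751, 0.0425]
tcp_rot: [162.3, 90.0, 74.9]
force: [0.6, -0.6, -0.3]
gripper_width: 0.0597
```

Emit:
move_arm:
  series:
    - [[-5,0,0,0,0,0],[-10,0,0,0,0,0],[-15,0,0,0,0,0],[-20,0,0,0,0,0],[-20,0,0,0,0,0],[-20,0,0,0,0,0],[-20,0,0,0,0,0],[-15,0,0,0,0,0],[-10,0,0,0,0,0],[0,0,0,0,0,0]]

```text
t: 17.57
eef_pos: [0.5462, -0.2758, 0.1805]
tcp_rot: [60.4, 89.7, -27.0]
force: [0.8, 0.4, -0.8]
gripper_width: 0.0596
```

```bash
python3 - <<'E'
from h import *
st(); f=frame('wrist'); a=f['color'][:,:,::-1]
g=frame('scene')['color'][:,:,::-1][180:420,90:450]
cv2.imwrite('pics/w7.png',cv2.hconcat([cv2.resize(a,(480,360)),cv2.resize(g,(320,360))]))
E
```

```text
t 17.57 p [ 546.2 -275.8  180.5] F [ 0.8  0.4 -0.8] w 59.6 j [-26.9  22.2  98.4  -0.   59.1  60.5] x [ 0.004 -0.002 -1.   ] zyaw -87.44
```

View pics/w7.png

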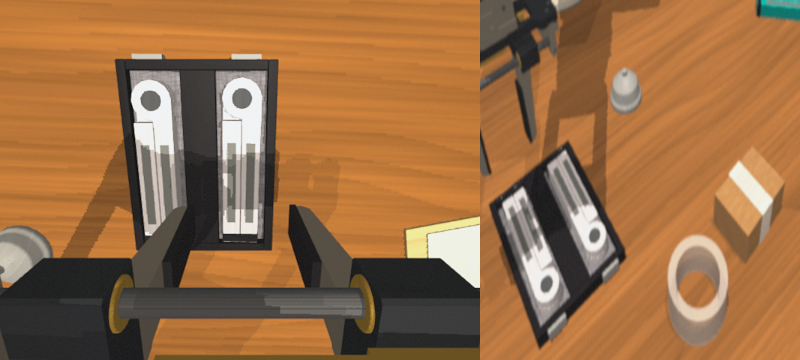

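The final picture shows the rule shut and flat inside the bay, with its hinge at (241,97) and its end at (238,238). It is clear of the walls all round. The stowed rule, bell, parcel and roll look undisturbed, and the gripper is clear.

```bash
python3 -c "
from station import ticket
print(ticket.sign_off())"
```

```text
the job is handed in; nothing more can be done
None
```

The angle rule is folded shut and lying flat in the empty bay, released with the gripper clear. I handed the job in at about 17.6 s of the 58 s allowed.

- **Folding:** I pushed leg B round with closed fingers, then squeezed both legs together on the counter. The whole rule slid about 2 cm during the push; leg A was meant to stay mostly put. The gripper read 39 mm across the shut rule, against 40 mm nominal, and the picture showed the legs touching.
- **Placing:** From close by, the rule sat about 3 mm off the bay's centre line, so I corrected that before lowering. Vertical force rose from −2.6 to +2.9 N at touchdown, so it was set down and not dropped. I opened the jaws only to 60 mm to stay clear of the stowed rule.
- **Last check:** The wrist and scene pictures show the rule inside the bay walls. The stowed rule, bell, parcel and tape roll look undisturbed. I judged that by eye and did not re-measure their positions.
- **Disagreement:** The two first estimates of the bay centre differed by about 3.5 mm sideways. The close view settled it.

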